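# Hold the offset lever level over the press spindle by its balance point

## Task

The small bench press needs its lever put back on: take the black cap off the press's spindle and stand it on the bench clear of the press, open end still down. Then pick up the loose steel lever at its balance point and hold it level over the press, its underside a few centimetres above the spindle's tip, with the hub's bore centred over the spindle and the small end over the forked rest, so that it could be lowered straight on. Finish there with the gripper still holding the lever motionless in the air; leave the spool, the paste jar and the smoothing stone alone.

Things in the scene. Friction and masses are not known exactly. Their poses are not given: they have to be found in the camera images.
- lever: Loose dark steel offset lever, 0.5 kg, 217 mm long, lying level on the bench: hub of 52 mm diameter, 40 mm high, with an upright bore of 20 mm; arm along +x, 14 mm wide, from 13 to 31 mm above the underside; small round end of 24 mm, 40 mm high. Origin: bore axis at the underside; z up.
- balance (a point): Balance point (centre of mass along the arm) of the lever, in the middle of the arm's cross-section: 50 mm from the bore axis towards the small end, 22 mm above the underside. The arm is free for 24 mm from here to the hub and 118 mm to the small end.
- small_end (a point): Centre of the small round end of the lever, at the underside, 180 mm from the bore axis.
- press: Fixed grey bench press; to its right, beyond y -0.53, a side cabinet rises 0.22 m above the bench. Origin: spindle axis at bench level; y points to the forked rest. Base 116 mm (x) by 290 mm (y, from -70 to 220), 16 mm thick. Crosshead 112 mm (x) by 42 mm (y), top at 90 mm, with a 6 mm nut at x -42 and +42. Forked rest at y 180, open top at 93 mm.
- spindle_tip (a point): Tip of the press's upright steel spindle, 14 mm diameter, 114 mm above the bench; it stands 24 mm out of the crosshead and is covered by the cap at the start. Axes as the press.
- rest_fork (a point): Middle of the open top of the press's fork, 180 mm from the spindle, 93 mm above the bench. The lever's small end goes over it.
- cap: Loose round black plastic cap, 34 mm diameter, 40 mm high, 30 g, closed on top; stands open end down over the spindle on the crosshead, with 5 mm play round it. Origin: centre of its open lower end; z up to the closed top. Bench round x 0.57, y 0.02 is always free for it.
- spool: Bystander: spool of brown thread, 33 mm diameter, 40 mm high. Origin under its centre.
- paste_jar: Bystander: jar with a lid, 62 mm diameter and height. Origin under its centre.
- stone: Bystander: grey smoothing stone, 31 by 68 by 24 mm (x, y, z). Origin under its centre.
Mind the look-alikes: they are no part of the job. Of the things shaped like the cap, the black one is meant.

How it is judged (in metres and radians):
On the way, in this order (a step that is already met when the one before it is completed fails the run):
1. the cap stands open end down on the bench, clear of the press, and is let go (height (world z) of cap below 0.012 m and angle between cap's own z axis and vertical below 0.1 rad and horizontal distance between cap and spindle_tip above 0.06 m and contact force between the fingers and cap below 0.1 N), for 0.2 s.
2. the lever is held level above the press by its balance point, bore over the spindle and small end over the fork (horizontal distance between lever and spindle_tip below 0.01 m and horizontal distance between small_end and rest_fork below 0.016 m and z of lever in the frame of spindle_tip between 0.01 and 0.07 m and angle between lever's own z axis and vertical below 0.07 rad and horizontal distance between the grasp point and balance below 0.015 m and contact force between the fingers and lever above 2 N and contact force between lever and press below 0.1 N and linear speed of lever below 0.02 m/s), for 0.3 s.
At the end, for the whole second after the job is handed in: Cap upright on the bench, over 60 mm from the spindle, let go. Lever gripped within 15 mm of its balance point, still, within 4 degrees of level, underside 10 to 70 mm above the spindle tip, bore within 10 mm of the spindle axis, small end within 16 mm of the fork, touching nothing else (all of step 1 and all of step 2 and contact force between lever and spool below 0.1 N and contact force between lever and paste_jar below 0.1 N and contact force between lever and stone below 0.1 N); the arm keeps its last pose, push and grip.
It fails at once if the spool is moved or tipped (distance of spool from where it was at the start of the episode above 0.025 m or angle between spool's own z axis and vertical above 0.3 rad).
It fails at once if the paste_jar is moved or tipped (distance of paste_jar from where it was at the start of the episode above 0.025 m or angle between paste_jar's own z axis and vertical above 0.3 rad).
It fails at once if the stone is moved or tipped (distance of stone from where it was at the start of the episode above 0.025 m or angle between stone's own z axis and vertical above 0.3 rad).
It also fails if it takes over 66 s, if anything falls off the work surface, if the arm or the gripper's body presses on something with over 40 N, if the wrist force passes 120 N, or if a joint passes its speed limit or range.

## Robot

A 6-joint arm with a two-finger parallel gripper is mounted at the origin on a cart in front of the work surface, level with it; the furniture and walls round the work are solid. World frame = base frame: x ahead of the robot, y to its left, z up, the work surface at z = 0. Lengths are in mm, angles in rad, forces in N, time in s.
With the tool pointing down it reaches from about 350 to 975 mm from the base axis. Payload 7.1 kg.
Tool frame: the origin (TCP) lies at the very end of the fingers, on their centre line; the grasp point (between the pads) lies 19 mm behind it; z points along the fingers, y is the direction in which the jaws open and shut (so a half turn about z gives the same grasp; the last joint's range is limited). The gripper opens to 88 mm and grips with 3 to 60 N. Pads are 20 mm wide; open, the fingers measure 115 mm over their backs; the gripper's body (75 mm by 178 mm) begins 61 mm behind the grasp point.
Start: joints at [1.105, 0.423, 1.63, -0, 1.089, -0.019], TCP at [270.019, 563.644, 222.675] pointing down, gripper open.
Joint ranges: [-3, 3], [-0.9, 2.11], [0.09, 2.58], [-1.31, 4.45], [0.11, 2.69], [-2.54, 2.54]. Speed limits (rad/s): [2.39, 2.39, 3.01, 3.14, 3.14, 3.14].

## Interface

Orientations are given as a rotation vector (axis times angle).
In Python, from workcell import * gives the robot as it stands.
- The arm moves only by the tool play_rows, never from a script. Its argument "plan" is text: rows parted by semicolons, each of 7 numbers parted by spaces: the finger opening in cm, from 0 to 8.78, then the shift along the tool's x, y, z in cm, then the turn, a rotation vector about the tool's x, y, z in degrees. A call has 1 to 20 rows; each row shifts and turns the commanded pose from where the row before left it, along the tool's axes as they then stand; what a row does not reach is not made up. A row lasts 1/8 s, in which the tool goes at most 62.5 mm and 10.7 degrees, less where a joint would pass 70% of its speed; a pose out of reach is approached as far as the arm can. A call is refused whole if a number of a shift passes 6.25 or a number of a turn 10.7, either way. A call with a gripper value outside its range is refused whole. The fingers move at their own pace and stop on an object; the grip force is fixed at half the most. Time passes only in rows, so rows that do not move let the fingers close. It gives the time, the measured TCP pose, the force and the opening at its end, in the units of the state.
- get_obs(): the state, without advancing time (a new reading comes with each control period).
- get_image(name): name is "scene" or "top" or "wrist"; returns a dict with "pixels" (480x640x3 uint8, red, green, blue), "range_z" (480x640 float32, mm along the optical axis (not along the pixel's ray), 0 where there is no reading), "fx", "fy", "cx", "cy" (pixels), "eye" and "attitude" of the camera in the world. Camera axes: x right, y down, z forward; pixel columns grow to the right and rows downward; lengths in mm; the calibration is good to about 2 mm. The wrist camera is an equidistant fisheye: a pixel r from the principal point sees the ray r / f radians off the axis. A picture is of the moment at which its call begins.
- close_job(): hands the job in, once; it reports no verdict.
The state is a dict: "t": time; "qpos": joint angles; "qvel": joint speeds; "joint_torque": joint torques, N m; "ee_pos": TCP position; "orientation": TCP orientation; "ft_force": force on the tool from outside, world axes, zero at the start; "moment": the same for the moment, N m; "width": finger opening in mm.
Only numpy, scipy, OpenCV 4.12 (cv2) and the standard library are available. Lean on these libraries where they do the work, as an engineer would, in place of code of your own. Each camera call takes 0.05 s, during which the arm holds its last target. There are 200 camera calls.

## Working session

There is one attempt and no reset: what is moved stays moved. The work goes in short steps, Python scripts to look and compute and a tool call to move; the robot and the scene stay as the last step left them, time stands still between calls to the robot, and variables do not carry over. Pictures are saved under pics/ and viewed, about 8 in all and at most 12, crops included, and the job is handed in when it is done.

Besides the shell and the picture viewer there is one more tool, called after "Emit:" as name(argument=value, ...), one argument or row to a line, values as JSON. play_rows: Moves the arm, as the interface text tells. Its arguments: {"type":"object","properties":{"plan":{"type":"string"}},"required":["plan"]}

```bash
mkdir -p pics
cat > h.py <<'E'
from workcell import *
import numpy as np, cv2
from scipy.spatial.transform import Rotation as R
def rot(a):
    a=np.array(a,float)
    return a if a.shape==(3,3) else (R.from_rotvec(a).as_matrix() if a.size==3 else R.from_quat(a).as_matrix())
def ray(im,u,v):
    x=(np.asarray(u,float)-im["cx"])/im["fx"]; y=(np.asarray(v,float)-im["cy"])/im["fy"]
    return np.stack([x,y,np.ones_like(x)],-1)@rot(im["attitude"]).T
def plane(im,u,v,z):
    d=ray(im,u,v); e=np.array(im["eye"],float)
    return e+d*((z-e[2])/d[...,2])[...,None]
def cloud(im):
    v,u=np.mgrid[0:480,0:640]
    return np.array(im["eye"],float)+ray(im,u,v)*im["range_z"][...,None]
def save(p,n,s=1):
    cv2.imwrite("pics/"+n,cv2.resize(p[...,::-1],None,fx=s,fy=s,interpolation=cv2.INTER_CUBIC))
E
python3 - <<'E'
from h import *
print(get_obs())
for n in("scene","top"):
    im=get_image(n); save(im["pixels"],n+".png")
    np.save(n+".npy",im,allow_pickle=True)
    print(n,im["eye"],im["attitude"],im["fx"],im["cx"],im["cy"],(im["range_z"]>0).mean())
E
```

```text
{'t': 0.0, 'qpos': array([ 1.10500277e+00,  4.23838473e-01,  1.63067813e+00, -1.01166969e-05,
        1.08862617e+00, -1.90030106e-02]), 'qvel': array([ 0.00042583, -0.00037199,  0.00105954,  0.00228691, -0.00073777,
        0.00058351]), 'joint_torque': array([ 1.62019307e-03, -5.44639170e+01, -2.73663068e+01,  6.45788689e-02,
        2.28939706e-02, -8.54388918e-05]), 'ee_pos': array([269.77512172, 563.15737168, 221.90785379]), 'orientation': array([-6.95906181e-01, -3.06317325e+00,  2.36684170e-03]), 'ft_force': array([-0.03689856,  0.0114712 ,  0.04573869]), 'moment': array([0.08028873, 0.00749136, 0.03090039]), 'width': 87.7074293909686}
scene [-185.39292328 -546.04184442  880.84243068] [-2.11496134  1.00657869 -0.47121653] 434.29173230514374 323.8302539714511 242.90860535982208 0.9959928385416666
top [ 361.1385145    -9.37145287 1373.24230034] [-2.13594777  2.17257315 -0.13142108] 576.3915435560476 317.20029397517555 243.2485673524413 0.9960774739583333
```

View pics/top.png

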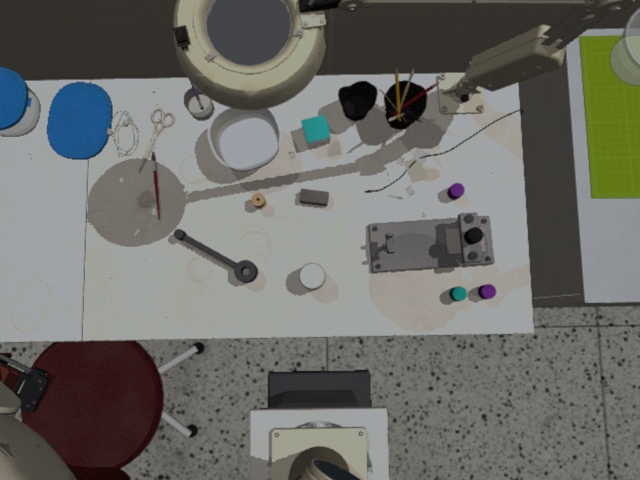

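View pics/scene.png

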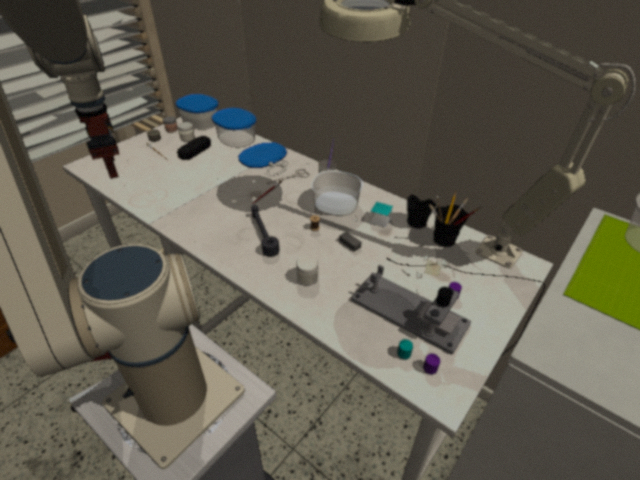

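Top view: the candidates shaped like the cap are black (474,236) on the press, purple (456,191) and (487,292), and teal (459,294). The brown spool is at (258,201). I choose the black one. The lever hub is at (245,271) with its small end at (180,235), and the press fork is near (386,243).

Run:
```python
from h import *
im=np.load("top.npy",allow_pickle=True).item(); C=cloud(im); px=im["pixels"]
sc=np.load("scene.npy",allow_pickle=True).item(); D=cloud(sc)
for n,(u,v) in dict(cap=(474,236),fork=(386,243),hub=(245,271),small=(180,235),arm=(215,254),jar=(312,277),spool=(258,201),stone=(314,198),purp=(456,191),teal=(459,294),lamp=(200,90),lampc=(250,30),arm2=(520,60),bench=(350,300),cabinet=(600,250),bowl=(215,130)).items(): print(n,C[v,u].round())
hsv=cv2.cvtColor(px,cv2.COLOR_RGB2HSV)
def rep(mask,n):
    k,l,s,c=cv2.connectedComponentsWithStats(mask.astype(np.uint8))
    for i in range(1,k):
        if s[i,4]>40:
            P=C[l==i]; print(n,s[i],"px",c[i].round(1),"med",np.median(P,0).round(1))
X,Y,Z=C[...,0],C[...,1],C[...,2]
reg=(X>300)&(X<640)&(Y<450)&(Y>-420)
rep(reg&(Z>118)&(Z<140),"captop")
rep(reg&(Z>28)&(Z<48)&(px.max(-1)<90)&(Y>120),"leverends")
rep(reg&(Z>8)&(Z<34)&(px.max(-1)<110)&(Y>120),"lever low")
rep(reg&(Z>84)&(Z<105)&(Y<-50),"press top")
rep(reg&(Z>8)&(Z<24)&(Y<-50),"base")
# everything high in the scene view near the work
for z0 in (150,250,350,450,550,650):
    for nm,Q in(("top",C),("scene",D)):
        m=(Q[...,2]>z0)&(Q[...,2]<z0+100)&(Q[...,0]>250)&(Q[...,0]<900)&(abs(Q[...,1])<700)
        if m.sum()>20: print(z0,nm,m.sum(),Q[m].min(0).round(),Q[m].max(0).round())
save(px[150:320,330:530],"crop1.png",3.8)
```

```text
cap [ 528. -346.  132.]
fork [ 525. -162.   66.]
hub [471. 168.   3.]
small [556. 317.  35.]
arm [510. 234.  34.]
jar [450.   8.  66.]
spool [632. 132.  44.]
stone [640.   1.  26.]
purp [ 648. -333.   43.]
teal [ 406. -328.   47.]
lamp [684. 157. 585.]
lampc [752.  80. 626.]
arm2 [ 849. -406.  304.]
bench [398. -80.   2.]
cabinet [ 485. -577.  212.]
bowl [804. 233.  51.]
captop [467 227  17  16 202] px [474.8 234.9] med [ 530.8 -348.4  130.5]
leverends [174 229  83  54 738] px [222.2 258.3] med [490.6 199.   37.3]
lever low [178 231  60  37 279] px [207.4 250. ] med [519.6 253.4  31. ]
press top [459 213  24  50 736] px [469.5 238. ] med [ 520.6 -344.8   91.6]
base [ 368  216  126   57 4298] px [420.9 245.1] med [ 522.6 -243.9   17. ]
150 top 19924 [ 250. -678.  150.] [900. 607. 250.]
150 scene 19122 [ 250. -700.  150.] [900. 603. 250.]
250 top 3931 [ 250. -662.  250.] [900. 605. 350.]
250 scene 2170 [ 250. -647.  250.] [894. 646. 350.]
350 top 1156 [ 250. -476.  350.] [895. 551. 450.]
350 scene 1421 [ 250. -474.  350.] [884. 566. 450.]
450 top 843 [ 269. -490.  450.] [865. 448. 550.]
450 scene 2119 [ 250. -503.  450.] [861. 562. 550.]
550 top 16370 [ 250. -490.  550.] [830. 440. 650.]
550 scene 8042 [ 250. -502.  550.] [861. 558. 650.]
650 top 459 [727. -75. 650.] [781. 176. 674.]
650 scene 266 [ 759. -163.  650.] [806. -27. 662.]
```

View pics/crop1.png

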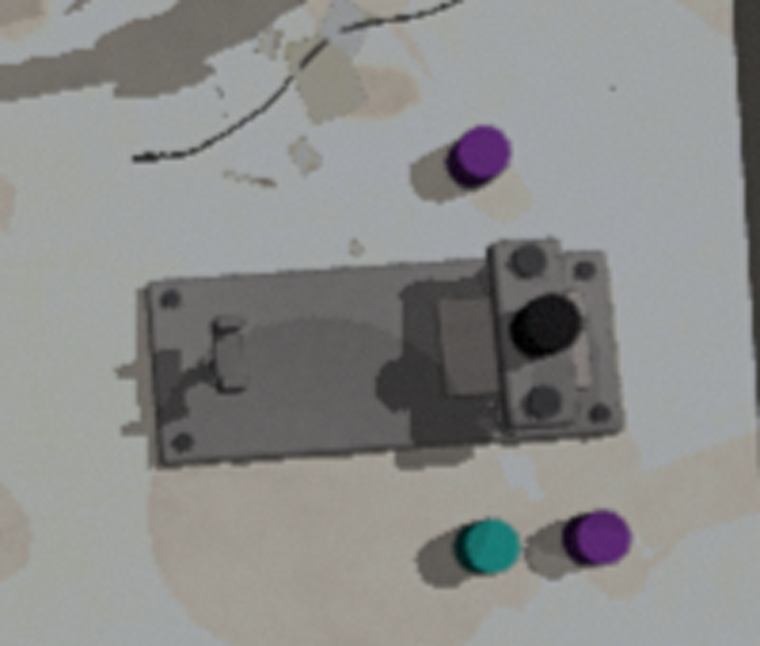

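The crop confirms the black cap on the crosshead, with the nuts fore and aft of it. The purple and teal caps stand loose on the bench. Next I measure the axes and the moves.

```bash
cat >> h.py <<'E'
def to(pos,jaw_deg=None):
    """shift (cm) in tool axes and turn about tool z (deg) to reach pos with tool y along jaw_deg (mod 180)"""
    o=get_obs(); M=rot(o["orientation"]); d=M.T@(np.array(pos)-o["ee_pos"])/10
    cur=np.degrees(np.arctan2(M[1,1],M[0,1]))
    s="pos %s jaw %.1f zaxis %s shift cm %s"%(o["ee_pos"].round(1),cur,M[:,2].round(3),d.round(2))
    if jaw_deg is not None:
        w=(jaw_deg-cur+90)%180-90; s+=" turn about tool z %.1f"%(-w)
    print(s,"q6 %.2f"%o["qpos"][5],"F",o["ft_force"].round(1),"w %.1f"%o["width"])
E
python3 - <<'E'
from h import *
im=np.load("top.npy",allow_pickle=True).item(); C=cloud(im); px=im["pixels"]
X,Y,Z=C[...,0],C[...,1],C[...,2]
# base outline
reg=(X>300)&(X<640)&(Y<-50)&(Z>10)&(Z<23)|((X>440)&(X<610)&(Y<-90)&(Y>-425)&(Z>23))
b=cv2.morphologyEx(reg.astype(np.uint8),cv2.MORPH_OPEN,np.ones((9,9)))
k,l,s,c=cv2.connectedComponentsWithStats(b); i=1+np.argmax(s[1:,4])
v,u=np.nonzero(l==i); P=plane(im,u,v,16.)[:,:2].astype(np.float32)
r=cv2.minAreaRect(P); print("base",r,cv2.boxPoints(r).round())
# nuts: darker on crosshead top
g=px.max(-1)
for (u0,v0) in ((469,219),(473,256)):
    print("nut",plane(im,float(u0),float(v0),96.).round(1))
# lever
m=((g<95)&(X>400)&(X<620)&(Y>120)&(Y<360)&(Z>-5)&(v*0==0 if False else True)).astype(np.uint8)
k,l,s,c=cv2.connectedComponentsWithStats(m); i=1+np.argmax(s[1:,4]); m=(l==i).astype(np.uint8)
m=((l==i)&(Z>22)).astype(np.uint8)
cn,_=cv2.findContours(m,cv2.RETR_EXTERNAL,cv2.CHAIN_APPROX_NONE); m=cv2.drawContours(m*0,cn,-1,1,-1)
h=cv2.morphologyEx(m,cv2.MORPH_OPEN,cv2.getStructuringElement(cv2.MORPH_ELLIPSE,(15,15)))
e=cv2.morphologyEx(m,cv2.MORPH_OPEN,cv2.getStructuringElement(cv2.MORPH_ELLIPSE,(9,9)))
for n,q in(("hub",h),("ends",e)):
    k,l,s,c=cv2.connectedComponentsWithStats(q)
    for i in range(1,k): print(n,s[i],c[i].round(1),plane(im,c[i][0],c[i][1],40.).round(1))
to([530.5,-348,230],90)
E
```

```text
base ((532.5630493164062, -274.3272705078125), (125.91956329345703, 288.8152770996094), 2.94543194770813) [[ 462. -133.]
 [ 477. -422.]
 [ 603. -415.]
 [ 588. -127.]]
nut [ 571.9 -346.6   96. ]
nut [ 488.4 -351.4   96. ]
hub [235 260  22  23 391] [245.3 271.2] [467.8 162.5  40. ]
ends [174 230  12  10  90] [179.5 234.5] [556.3 316.5  40. ]
ends [234 260  23  23 405] [245.  271.1] [468.  163.2  40. ]
pos [269.8 563.2 222. ] jaw 64.4 zaxis [-0.001 -0.001 -1.   ] shift cm [-62.88 -70.91  -0.71] turn about tool z -25.6 q6 -0.02 F [ 0.1  0.5 -0.4] w 87.9
```

Emit:
play_rows(
  plan="8 -3.14 -3.55 0 0 0 0;8 -3.14 -3.55 0 0 0 0;8 -3.14 -3.55 0 0 0 0;8 -3.14 -3.55 0 0 0 0;8 -3.14 -3.55 0 0 0 0;8 -3.14 -3.55 0 0 0 0;8 -3.14 -3.55 0 0 0 0;8 -3.14 -3.55 0 0 0 0;8 -3.14 -3.55 0 0 0 0;8 -3.14 -3.55 0 0 0 0;8 -3.14 -3.55 0 0 0 0;8 -3.14 -3.55 0 0 0 0;8 -3.14 -3.55 0 0 0 0;8 -3.14 -3.55 0 0 0 0;8 -3.14 -3.55 0 0 0 0;8 -3.14 -3.55 0 0 0 0;8 -3.14 -3.55 0 0 0 0;8 -3.14 -3.55 0 0 0 0;8 -3.14 -3.55 0 0 0 0;8 -3.14 -3.55 0 0 0 0",
)

```text
t: 2.6
ee_pos: [529.6, -349.4, 222.2]
orientation: [-0.696, -3.063, -0.001]
ft_force: [-0.2, 0.5, -0.2]
width: 80.1
```

Emit:
play_rows(
  plan="7 0 0 0 0 0 -7.2;7 0 0 0 0 0 -7.2;7 0 0 0 0 0 -7.2;7 0 0 0 0 0 -7.2;7 0 0 0 0 0 0;7 0 0 0 0 0 0",
)

```text
t: 3.35
ee_pos: [529.5, -347.9, 222.5]
orientation: [0.084, -3.14, -0.0]
ft_force: [1.1, 0.3, -0.1]
width: 69.9
```

Run:
```python
from h import *
to([530.3,-348.5,100],93)
im=get_image("wrist"); save(im["pixels"],"w1.png"); np.save("w1.npy",im,allow_pickle=True)
print(im["eye"],im["attitude"],im["fx"],im["cx"],im["cy"])
```

```text
pos [ 529.5 -347.9  222.5] jaw 93.1 zaxis [-0.  0. -1.] shift cm [-0.08 -0.07 12.25] turn about tool z 0.1 q6 -2.22 F [ 1.1  0.3 -0.1] w 69.9
[ 462.90857621 -351.42389235  384.46980481] [2.03602305 2.14715888 0.26775783] 371.64829954431775 313.5248225075114 231.79510225917682
```

View pics/w1.png

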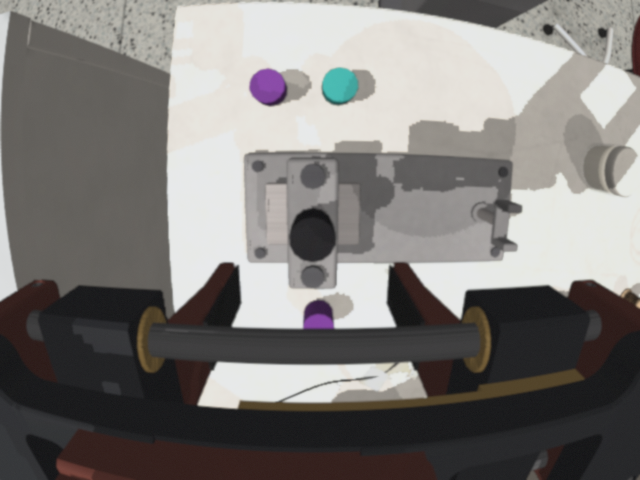

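The wrist view shows the black cap at (312,235), centred between the fingers along the jaw axis. The nuts lie across the jaws and the purple and teal caps are well clear, so I descend.

Emit:
play_rows(
  plan="7 -0.02 0 2 0 0 0;7 -0.02 0 2 0 0 0;7 -0.02 0 2 0 0 0;7 -0.02 0 2 0 0 0;7 0 0 2 0 0 0;7 0 0 1.5 0 0 0;7 0 0 0.75 0 0 0;7 0 0 0 0 0 0;2.5 0 0 0 0 0 0;2.5 0 0 0 0 0 0;2.5 0 0 0 0 0 0;2.5 0 0 0 0 0 0;2.5 0 0 0 0 0 0;2.5 0 0 0 0 0 0;2.5 0 0 0 0 0 0",
)

```text
t: 5.28
ee_pos: [530.5, -348.0, 100.3]
orientation: [-0.088, 3.14, -0.0]
ft_force: [-1.1, 0.6, 1.9]
width: 32.9
```

Emit:
play_rows(
  plan="2.5 0 0 -0.5 0 0 0;2.5 0 0 -1 0 0 0;2.5 0 0 -1.5 0 0 0;2.5 0 0 -2 0 0 0;2.5 0 0 -2 0 0 0;2.5 0 0 -2 0 0 0;2.5 0 0 -1.5 0 0 0;2.5 0 0 -0.5 0 0 0;2.5 0 0 0 0 0 0;2.5 0 0 0 0 0 0",
)

```text
t: 6.52
ee_pos: [530.0, -347.7, 209.3]
orientation: [0.088, -3.139, -0.001]
ft_force: [0.1, -0.4, -0.2]
width: 33.0
```

Run:
```python
from h import *
to([570,20,120],93)
im=get_image("wrist"); save(im["pixels"],"w2.png"); np.save("w2.npy",im,allow_pickle=True)
```

```text
pos [ 530.  -347.7  209.3] jaw 93.2 zaxis [-0.001  0.001 -1.   ] shift cm [-6.06 36.48  8.96] turn about tool z 0.2 q6 -2.23 F [ 0.1 -0.4 -0.2] w 33.0
```

View pics/w2.png

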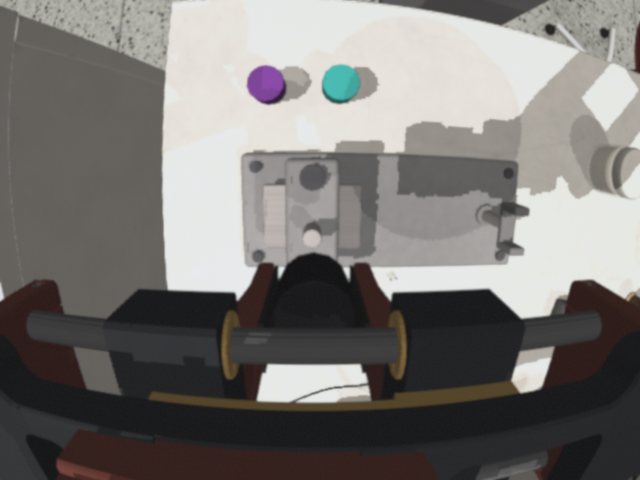

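The cap is held between the fingers (315,290), and the bare spindle tip shows at (312,238).

Emit:
play_rows(
  plan="2.5 -0.3 1.8 0 0 0 0;2.5 -0.6 3.6 0 0 0 0;2.5 -0.6 3.6 0 0 0 0;2.5 -0.6 3.6 0 0 0 0;2.5 -0.6 3.6 0 0 0 0;2.5 -0.6 3.6 0 0 0 0;2.5 -0.6 3.6 0 0 0 0;2.5 -0.6 3.6 0 0 0 0;2.5 -0.6 3.6 0 0 0 0;2.5 -0.6 3.6 0 0 0 0;2.5 -0.3 1.8 0 0 0 0;2.5 0 0 3 0 0 0;2.5 0 0 3 0 0 0;2.5 0 0 3 0 0 0;2.5 0 0 3 0 0 0;2.5 0 0 3 0 0 0;2.5 0 0 2 0 0 0;2.5 0 0 0 0 0 0",
)

```text
t: 8.82
ee_pos: [569.1, 14.8, 38.9]
orientation: [0.088, -3.137, -0.0]
ft_force: [0.1, -0.5, -0.6]
width: 32.9
```

Run:
```python
from h import *
to([570,20,11],93)
```

```text
pos [569.1  14.8  38.9] jaw 93.2 zaxis [-0.003 -0.    -1.   ] shift cm [-0.13  0.51  2.79] turn about tool z 0.2 q6 -1.62 F [ 0.1 -0.5 -0.6] w 32.9
```

Emit:
play_rows(
  plan="2.5 0 0.2 1 0 0 0;2.5 0 0 1 0 0 0;2.5 0 0 0.5 0 0 0;2.5 0 0 0.25 0 0 0;2.5 0 0 0 0 0 0;2.5 0 0 0 0 0 0",
)

```text
t: 9.57
ee_pos: [570.3, 16.8, 12.9]
orientation: [-0.088, 3.14, -0.0]
ft_force: [-0.5, -0.1, -0.1]
width: 33.3
```

Emit:
play_rows(
  plan="2.5 0 0 0.15 0 0 0;2.5 0 0 0.15 0 0 0;2.5 0 0 0 0 0 0;2.5 0 0 0 0 0 0",
)

```text
t: 10.07
ee_pos: [570.3, 16.7, 10.2]
orientation: [-0.088, 3.14, -0.0]
ft_force: [-1.6, -1.0, 6.4]
width: 32.7
```

Contact with the bench reads 6 N. I open gently and rise.

Emit:
play_rows(
  plan="4 0 0 0 0 0 0;5 0 0 0 0 0 0;6.5 0 0 0 0 0 0;6.5 0 0 0 0 0 0;6.5 0 0 0 0 0 0;6.5 0 0 0 0 0 0;6.5 0 0 -1 0 0 0;6.5 0 0 -2.5 0 0 0;6.5 0 0 -4 0 0 0;6.5 0 0 -5 0 0 0;6.5 0 0 -5 0 0 0;6.5 0 0 0 0 0 0",
)

```text
t: 11.58
ee_pos: [572.9, 16.9, 189.6]
orientation: [-0.088, 3.132, -0.0]
ft_force: [0.2, 0.5, -0.8]
width: 65.0
```

Run:
```python
from h import *
im=get_image("top"); np.save("top2.npy",im,allow_pickle=True); save(im["pixels"],"top2.png")
b=np.radians(60.1); B=np.array([468,163])+50*np.array([np.cos(b),np.sin(b)]); print(B)
to([*B,185],60.1+90)
# spindle region and cap (if visible)
C=cloud(im); X,Y,Z=C[...,0],C[...,1],C[...,2]
m=(Z>100)&(Z<125)&(abs(X-530)<40)&(abs(Y+348)<40); v,u=np.nonzero(m)
print("spindle",m.sum(),plane(im,u.mean(),v.mean(),114.) if m.sum() else "")
sc=get_image("scene"); D=cloud(sc)
m=(D[...,2]>8)&(D[...,2]<60)&(np.hypot(D[...,0]-570,D[...,1]-17)<35); print("cap scene",m.sum(),D[m].min(0),D[m].max(0),np.median(D[m],0))
p=sc["pixels"]; v,u=np.nonzero(m); save(np.hstack([cv2.resize(p[170:370,230:480],None,fx=1.6,fy=1.6),cv2.resize(im["pixels"][180:380,130:380],None,fx=1.6,fy=1.6)]),"s2.png")
```

```text
[492.92438699 206.34483745]
pos [571.3  16.9 187.2] jaw 93.2 zaxis [ 0.005  0.    -1.   ] shift cm [ 6.77 19.36  0.18] turn about tool z -56.9 q6 -1.62 F [ 0.3 -0.   0.6] w 64.9
spindle 51 [ 530.65010014 -347.22525587  114.        ]
cap scene 165 [551.30119049   1.1200589    8.12650076] [586.12899183  33.70303929  44.64947589] [562.5763565   13.57196163  35.7157893 ]
```

View pics/s2.png

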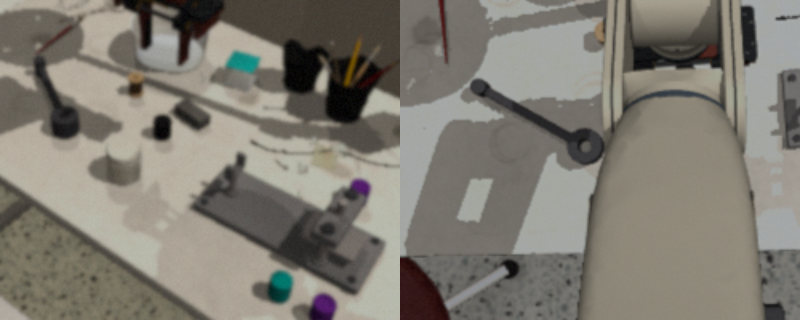

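The cap stands upright between the jar and the stone (160,127 in the left crop), and the lever lies undisturbed. A turn of -57° would run joint 6 out of range later at the press, so I turn +123° instead.

Emit:
play_rows(
  plan="7 0.7 1.94 0 0 0 0;7 1.36 3.87 0 0 0 0;7 1.36 3.87 0 0 0 0;7 1.36 3.87 0 0 0 0;7 1.36 3.87 0 0 0 0;7 0.7 1.94 0 0 0 0;7 0 0 0 0 0 10.26;7 0 0 0 0 0 10.26;7 0 0 0 0 0 10.26;7 0 0 0 0 0 10.26;7 0 0 0 0 0 10.26;7 0 0 0 0 0 10.26;7 0 0 0 0 0 10.26;7 0 0 0 0 0 10.26;7 0 0 0 0 0 10.26;7 0 0 0 0 0 10.26;7 0 0 0 0 0 10.26;7 0 0 0 0 0 10.26;7 0 0 0 0 0 0;7 0 0 0 0 0 0",
)

```text
t: 14.18
ee_pos: [490.1, 206.6, 183.9]
orientation: [-2.716, -1.578, 0.003]
ft_force: [-0.3, -0.1, 0.4]
width: 70.1
```

```bash
cat >> h.py <<'E'
def wplane(im,u,v,z):
    x,y=u-im["cx"],v-im["cy"]; r=np.hypot(x,y)+1e-9; t=r/im["fx"]
    d=rot(im["attitude"])@np.array([x/r*np.sin(t),y/r*np.sin(t),np.cos(t)]); e=np.array(im["eye"],float)
    return e+d*(z-e[2])/d[2]
E
python3 - <<'E'
from h import *
to([493,206.3,60],150.1)
im=get_image("wrist"); save(im["pixels"],"w3.png"); np.save("w3.npy",im,allow_pickle=True)
w=np.load("w2.npy",allow_pickle=True).item(); print("spindle wrist",wplane(w,312,238,114))
E
```

```text
pos [490.1 206.6 183.9] jaw -29.7 zaxis [-0.002 -0.001 -1.   ] shift cm [ 0.14  0.28 12.39] turn about tool z 0.2 q6 0.89 F [-0.3 -0.1  0.4] w 70.1
spindle wrist [ 533.07066759 -348.51511501  114.        ]
```

View pics/w3.png

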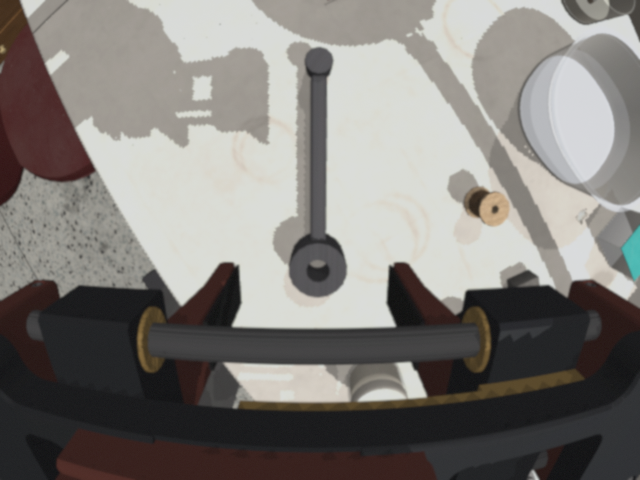

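The wrist view shows the hub bore at (318,268), the small end at (318,62), and the arm upright midway between the fingers. The spool at (490,206) is clear.

Run:
```python
from h import *
im=np.load("w3.npy",allow_pickle=True).item(); px=im["pixels"]
g=(px.max(-1)<105).astype(np.uint8); g[:,:285]=0; g[:,352:]=0; g[300:]=0; g[:44]=0
sub=cv2.morphologyEx(g,cv2.MORPH_OPEN,np.ones((3,3)))
for n,a,b in(("small",45,90),("hub",232,300)):
    v,u=np.nonzero(sub[a:b]); print(n,u.min(),u.max(),v.min()+a,v.max()+a)
h=wplane(im,318,263,40.); s=wplane(im,318.5,61,40.)
print(h,s,np.hypot(*(s-h)[:2]),np.degrees(np.arctan2(*(s-h)[1::-1])))
d=(s-h)/np.linalg.norm((s-h)[:2]); B=h+50*d; print(B)
to([B[0],B[1],6],np.degrees(np.arctan2(d[1],d[0]))+90)
```

```text
small 305 331 48 89
hub 290 345 232 295
[474.10012184 170.88194435  40.        ] [559.05417242 319.43719513  40.        ] 171.13109957626966 60.23612600974671
[498.92145788 214.28587594  40.        ]
pos [490.3 206.5 184.1] jaw -29.7 zaxis [-0.001 -0.    -1.   ] shift cm [ 1.12  0.37 17.81] turn about tool z 0.0 q6 0.90 F [-0.3 -0.1  1.2] w 69.9
```

Emit:
play_rows(
  plan="7 0.2 0.26 2 0 0 0;7 0 0 3 0 0 0;7 0 0 3 0 0 0;7 0 0 3 0 0 0;7 0 0 3 0 0 0;7 0 0 2 0 0 0;7 0 0 1 0 0 0;7 0 0 0.5 0 0 0;7 0 0 0.3 0 0 0;7 0 0 0 0 0 0;7 0 0 0 0 0 0",
)

```text
t: 15.6
ee_pos: [494.6, 206.9, 7.2]
orientation: [2.719, 1.573, 0.001]
ft_force: [-0.1, 0.2, -0.7]
width: 69.9
```

Run:
```python
from h import *
to([493.6,207,6],150.1)
im=get_image("top"); p=im["pixels"]; im2=get_image("wrist")
save(np.hstack([cv2.resize(p[200:300,150:275],(500,400),interpolation=cv2.INTER_CUBIC),im2["pixels"][140:400,190:450].repeat(1,0) if False else cv2.resize(im2["pixels"][150:410,220:420],(300,400))]),"g.png")
```

```text
pos [494.6 206.9   7.2] jaw -29.9 zaxis [ 0.001  0.    -1.   ] shift cm [-0.04 -0.09  0.12] turn about tool z -0.0 q6 0.90 F [-0.1  0.2 -0.7] w 69.9
```

View pics/g.png

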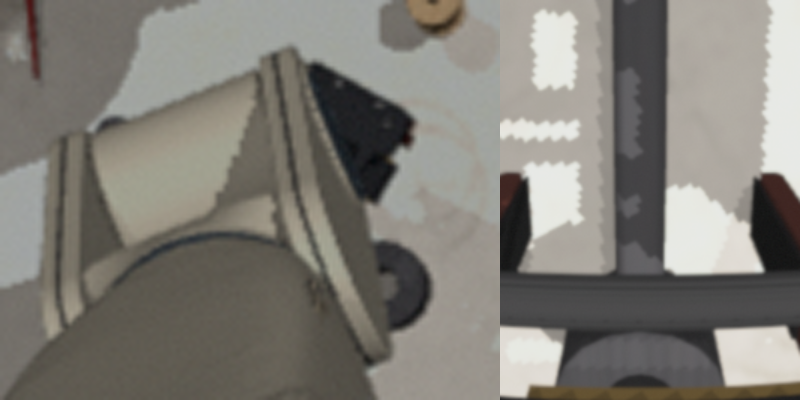

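The fingers straddle the arm with the hub just behind them. I go 2 mm lower and close.

Emit:
play_rows(
  plan="7 0 0 0.15 0 0 0;4 0 0 0 0 0 0;2 0 0 0 0 0 0;0.8 0 0 0 0 0 0;0.8 0 0 0 0 0 0;0.8 0 0 0 0 0 0;0.8 0 0 0 0 0 0;0.8 0 0 0 0 0 0;0.8 0 0 0 0 0 0;0.8 0 0 0 0 0 0;0.8 0 0 -0.3 0 0 0;0.8 0 0 -0.5 0 0 0;0.8 0 0 -1 0 0 0;0.8 0 0 -1 0 0 0;0.8 0 0 -1 0 0 0;0.8 0 0 -0.5 0 0 0;0.8 0 0 0 0 0 0;0.8 0 0 0 0 0 0",
)

```text
t: 17.95
ee_pos: [494.0, 206.6, 48.0]
orientation: [-2.72, -1.573, 0.001]
ft_force: [-0.4, 0.3, -4.6]
width: 13.8
```

Run:
```python
from h import *
o=get_obs(); print(o["moment"],o["ft_force"])
to([530,-298,250],183)
```

```text
[-0.09800802  0.13243557  0.01227135] [-0.38301348  0.31105711 -4.56378331]
pos [494.  206.6  48. ] jaw -29.9 zaxis [-0. -0. -1.] shift cm [-41.95  28.28 -20.19] turn about tool z -32.9 q6 0.90 F [-0.4  0.3 -4.6] w 13.8
```

Width is 13.8 mm (arm 14 mm) and the load is about 4.6 N, so the lever is lifted. The next step is to raise it and measure it in the hand.

Emit:
play_rows(
  plan="0.8 0 0 -1.5 0 0 0;0.8 0 0 -2.5 0 0 0;0.8 0 0 -3 0 0 0;0.8 0 0 -3 0 0 0;0.8 0 0 -3 0 0 0;0.8 0 0 -3 0 0 0;0.8 0 0 -2.5 0 0 0;0.8 0 0 -1.5 0 0 0;0.8 0 0 0 0 0 0;0.8 0 0 0 0 0 0",
)

```text
t: 19.2
ee_pos: [493.6, 206.5, 247.2]
orientation: [-2.719, -1.573, 0.003]
ft_force: [-0.9, 0.8, -5.4]
width: 13.7
```

Run:
```python
from h import *
M=[];F=[]
for i in range(4):
    im=get_image("wrist"); o=get_obs(); M.append(o["moment"]);F.append(o["ft_force"])
print(np.mean(M,0),np.std(M,0),np.mean(F,0))
np.save("w4.npy",im,allow_pickle=True)
top=get_image("top"); np.save("top4.npy",top,allow_pickle=True)
print(top["pixels"][0,0]); to([530,-298,250],183)
save(np.hstack([cv2.resize(im["pixels"],(480,360)),cv2.resize(top["pixels"][190:340,120:253],(320,360))]),"w4.png")
```

```text
[-0.04581581  0.11038475 -0.02481185] [0.01901264 0.03348741 0.0103846 ] [-0.1277796  -0.10140572 -4.1681666 ]
[53 49 44]
pos [493.9 206.6 247.4] jaw -29.9 zaxis [-0.001 -0.001 -1.   ] shift cm [-41.93  28.3   -0.24] turn about tool z -32.9 q6 0.90 F [-0.3  0.4 -4.3] w 13.8
```

View pics/w4.png

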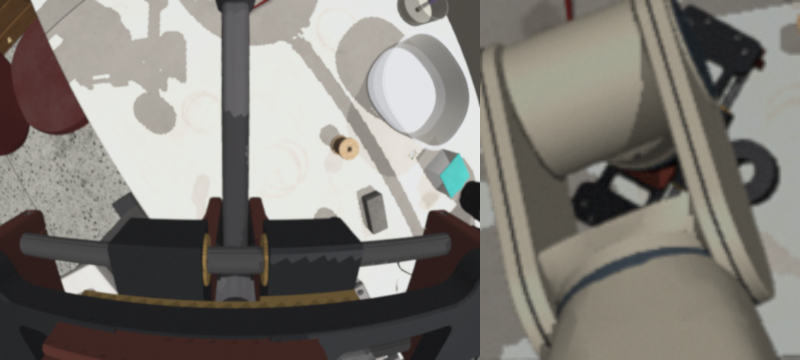

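Run:
```python
from h import *
top=np.load("top4.npy",allow_pickle=True).item(); C=cloud(top); px=top["pixels"]
o=get_obs(); M=rot(o["orientation"]); T=o["ee_pos"]
m=((C[...,2]>255)&(C[...,2]<300)).astype(np.uint8); m[:, :224]=0; m[:,250:]=0; m[:245]=0; m[280:]=0
m&=(px.max(-1)<95).astype(np.uint8)
cn=max(cv2.findContours(m,cv2.RETR_EXTERNAL,cv2.CHAIN_APPROX_NONE)[0],key=cv2.contourArea)[:,0]
print("bbox",cn.min(0),cn.max(0),"z",np.median(C[m>0][:,2]))
P=plane(top,cn[:,0].astype(float),cn[:,1].astype(float),281.)[:,:2]
L=(P-T[:2])@M[:2,:2]   # tool coords x,y
print("tool x range",L[:,0].min(),"y range",L[:,1].min(),L[:,1].max())
H=np.unique(cn[:,0]); 
# bore: bright hole inside
q=((px.max(-1)>100)).astype(np.uint8); q[:, :226]=0;q[:,250:]=0;q[:250]=0;q[272:]=0
n,l,s,c=cv2.connectedComponentsWithStats(q)
for i in range(1,n):
    if 3<s[i,4]<80: print("hole",s[i],c[i],((plane(top,*c[i],281.)-T)@M).round(1))
w=np.load("w4.npy",allow_pickle=True).item()
g=(w["pixels"].max(-1)<105); g[:,:280]=0; g[:,350:]=0
print([ (v,np.nonzero(g[v])[0].min(),np.nonzero(g[v])[0].max()) for v in (0,4,8,12,16,20,30,40)])
for v in (2,16): print(v,((wplane(w,314.5,v,281.)-T)@M).round(1))
```

```text
bbox [225 248] [243 275] z 282.64258442270966
tool x range -80.1552682376006 y range -19.527627769884948 23.87187475971924
hole [227 258   7   8  46] [230.26086957 261.32608696] [-53.3   0.5 -33.6]
[(0, np.int64(288), np.int64(339)), (4, np.int64(288), np.int64(338)), (8, np.int64(290), np.int64(338)), (12, np.int64(291), np.int64(337)), (16, np.int64(295), np.int64(333)), (20, np.int64(296), np.int64(331)), (30, np.int64(296), np.int64(331)), (40, np.int64(296), np.int64(331))]
2 [116.3   0.2 -33.8]
16 [110.8   0.2 -33.8]
```

The top view puts the bore 52–54 mm from the grasp point, so the grasp is within about 4 mm of the balance point. I carry it across.

Emit:
play_rows(
  plan="0.8 -0.87 0.58 0 0 0 0;0.8 -1.74 1.17 0 0 0 0;0.8 -2.61 1.75 0 0 0 0;0.8 -2.61 1.75 0 0 0 0;0.8 -2.61 1.75 0 0 0 0;0.8 -2.61 1.75 0 0 0 0;0.8 -2.61 1.75 0 0 0 0;0.8 -2.61 1.75 0 0 0 0;0.8 -2.61 1.75 0 0 0 0;0.8 -2.61 1.75 0 0 0 0;0.8 -2.61 1.75 0 0 0 0;0.8 -2.61 1.75 0 0 0 0;0.8 -2.61 1.75 0 0 0 0;0.8 -2.61 1.75 0 0 0 0;0.8 -2.61 1.75 0 0 0 0;0.8 -2.61 1.75 0 0 0 0;0.8 -1.74 1.17 0 0 0 0;0.8 -0.87 0.58 0 0 0 0;0.8 0 0 0 0 0 0",
)

```text
t: 21.82
ee_pos: [528.5, -295.0, 248.0]
orientation: [-2.72, -1.571, 0.0]
ft_force: [-0.8, -0.1, -4.2]
width: 13.8
```

Emit:
play_rows(
  plan="0.8 0 0 0 0 0 -2;0.8 0 0 0 0 0 -4;0.8 0 0 0 0 0 -4;0.8 0 0 0 0 0 -4;0.8 0 0 0 0 0 -4;0.8 0 0 0 0 0 -4;0.8 0 0 0 0 0 -4;0.8 0 0 0 0 0 -4;0.8 0 0 0 0 0 -2;0.8 0 0 0 0 0 -0.9;0.8 0 0 0 0 0 0;0.8 0 0 0 0 0 0",
)

```text
t: 23.32
ee_pos: [528.6, -294.8, 248.2]
orientation: [2.163, 2.278, 0.0]
ft_force: [-0.3, -0.1, -3.5]
width: 14.0
```

Run:
```python
from h import *
to([528.3,-295.8,155],183)
top=get_image("top"); np.save("top5.npy",top,allow_pickle=True); w=get_image("wrist"); np.save("w5.npy",w,allow_pickle=True)
save(np.hstack([cv2.resize(w["pixels"],(440,330)),cv2.resize(top["pixels"][185:295,360:480],(360,330),interpolation=cv2.INTER_CUBIC)]),"w5.png")
```

```text
pos [ 528.6 -294.8  248.2] jaw 3.0 zaxis [ 0.  0. -1.] shift cm [-0.1  -0.04  9.32] turn about tool z -0.0 q6 -0.58 F [-0.3 -0.1 -3.5] w 14.0
```

View pics/w5.png

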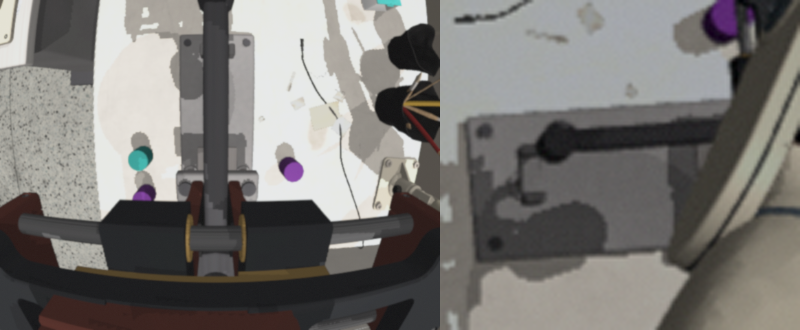

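Run:
```python
from h import *
o=get_obs(); M=rot(o["orientation"]); T=o["ee_pos"]
t0=np.load("top.npy",allow_pickle=True).item(); C=cloud(t0)
m=(C[...,2]>82)&(C[...,2]<105)&(C[...,1]>-200)&(C[...,1]<-130)&(C[...,0]>470)&(C[...,0]<580)
print("fork pts",m.sum(),C[m].min(0).round(1),C[m].max(0).round(1),((C[m].min(0)+C[m].max(0))/2).round(1))
sc=np.load("scene.npy",allow_pickle=True).item(); D=cloud(sc)
m=(D[...,2]>82)&(D[...,2]<105)&(D[...,1]>-200)&(D[...,1]<-130)&(D[...,0]>470)&(D[...,0]<580)
if m.sum(): print("fork scene",m.sum(),D[m].min(0).round(1),D[m].max(0).round(1))
top=np.load("top5.npy",allow_pickle=True).item(); C=cloud(top); px=top["pixels"]
m=((C[...,2]>240)&(C[...,2]<305)&(px.max(-1)<90)).astype(np.uint8); m[:,:370]=0; m[:,440:]=0; m[:215]=0; m[250:]=0
e=cv2.morphologyEx(m,cv2.MORPH_OPEN,cv2.getStructuringElement(cv2.MORPH_ELLIPSE,(11,11)))
n,l,s,c=cv2.connectedComponentsWithStats(e)
for i in range(1,n): print("small",s[i],c[i],plane(top,*c[i],T[2]+34.3).round(1),C[l==i][:,2].mean())
v,u=np.nonzero(m); a=(u>405)&(u<432); print("arm z",[np.median(C[v[u==k],u[u==k],2]).round(1) for k in (405,412,419,425) if (u==k).any()])
print("expected small",(T+M@[127.5,0,0]).round(1))
```

```text
fork pts 58 [ 500.9 -179.2   83.4] [ 544.  -161.6   99.1] [ 522.4 -170.4   91.3]
fork scene 66 [ 497.1 -176.7   82.2] [ 543.1 -157.9   96.3]
small [393 225  14  15 150] [399.23333333 231.96666667] [ 518.4 -163.   282.5] 280.31772529583975
arm z [np.float64(282.7), np.float64(275.0), np.float64(273.8), np.float64(275.5)]
expected small [ 522.  -167.6  248.2]
```

The fork was measured at (521.5,-169); from the spindle and the press's yaw I expected (521.6,-168.4). The lever reads level (arm top 274–275 mm). I lower it.

Emit:
play_rows(
  plan="0.8 -0.3 0 0.5 0 0 0;0.8 0 0 1 0 0 0;0.8 0 0 1.5 0 0 0;0.8 0 0 1.5 0 0 0;0.8 0 0 1.5 0 0 0;0.8 0 0 1.5 0 0 0;0.8 0 0 1 0 0 0;0.8 0 0 0.5 0 0 0;0.8 0 0 0.3 0 0 0;0.8 0 0 0 0 0 0;0.8 0 0 0 0 0 0;0.8 0 0 0 0 0 0;0.8 0 0 0 0 0 0",
)

```text
t: 25.05
ee_pos: [528.9, -297.9, 155.4]
orientation: [2.163, 2.278, 0.0]
ft_force: [-0.0, -0.6, -4.5]
width: 14.0
```

Run:
```python
from h import *
to([528.4,-297.8,155],183)
o=get_obs(); T=o["ee_pos"]; M=rot(o["orientation"])
top=get_image("top"); C=cloud(top); px=top["pixels"]
m=((C[...,2]>150)&(C[...,2]<205)&(px.max(-1)<90)).astype(np.uint8); m[:,:370]=0; m[:,440:]=0; m[:215]=0; m[255:]=0
e=cv2.morphologyEx(m,cv2.MORPH_OPEN,cv2.getStructuringElement(cv2.MORPH_ELLIPSE,(11,11)))
n,l,s,c=cv2.connectedComponentsWithStats(e)
for i in range(1,n): print("small",s[i],c[i].round(1),plane(top,*c[i],T[2]+34.3).round(1),C[l==i][:,2].mean().round(1))
sc=get_image("scene"); D=cloud(sc)
L=(D-T)@M
hub=(D[...,2]>150)&(D[...,2]<196)&(L[...,0]<-20)&(L[...,0]>-90)&(abs(L[...,1])<40)
v,u=np.nonzero(hub); print("hub",hub.sum(),L[hub].min(0).round(1),L[hub].max(0).round(1),u.min(),u.max(),v.min(),v.max())
th=hub&(D[...,2]>T[2]+28); print("hub top",th.sum(),L[th].min(0).round(1),L[th].max(0).round(1))
u0,v0=int(u.mean()),int(v.mean())
a=cv2.resize(sc["pixels"][v0-50:v0+50,u0-65:u0+55],(440,366),interpolation=cv2.INTER_CUBIC)
save(np.hstack([a,cv2.resize(top["pixels"][185:305,360:480],(366,366))[:, :360]]),"f.png"); print(u0,v0)
```

```text
pos [ 528.9 -297.9  155.4] jaw 3.0 zaxis [ 0. -0. -1.] shift cm [ 0.01 -0.05  0.04] turn about tool z -0.0 q6 -0.58 F [-0.  -0.6 -4.5] w 14.0
hub 579 [-72.8 -29.8 -40.3] [-20.2  26.1   4.4] 435 460 265 292
hub top 319 [-72.  -29.1 -40.3] [-21.4  26.1 -28. ]
447 278
```

View pics/f.png

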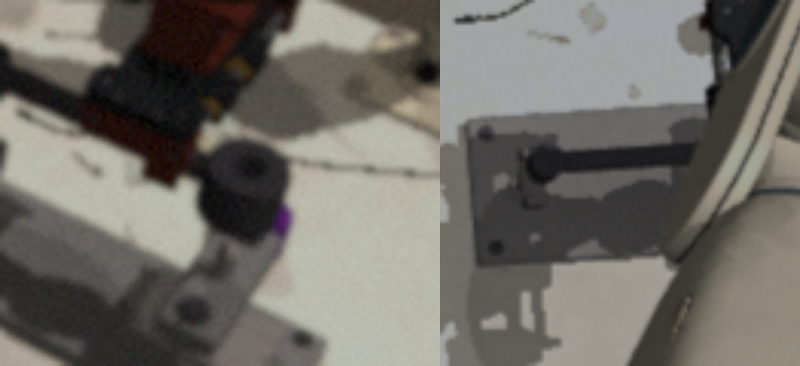

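The left crop shows the hub over the spindle side of the crosshead, bore at about (252,165). The right crop shows the small end over the fork at (545,162). As a last check I cast both pixels.

Run:
```python
from h import *
T=get_obs()["ee_pos"]; zt=T[2]+34.3
sc=get_image("scene"); top=get_image("top")
print("bore",plane(sc,450.4,272.8,zt).round(1),"want 531,-348.2")
print("small",plane(top,394.3,237.7,zt).round(1),"want 521.6,-168.4")
# hub silhouette: min enclosing circle of dark top face in scene
C=cloud(sc); m=((C[...,2]>zt-6)&(C[...,2]<zt+8)&(abs(C[...,0]-531)<45)&(C[...,1]<-318)&(C[...,1]>-400))
v,u=np.nonzero(m); P=plane(sc,u.astype(float),v.astype(float),zt)[:,:2].astype(np.float32)
print("hub circle",cv2.minEnclosingCircle(P), m.sum())
# spindle in scene at the start of second stage is gone; cap still standing
k=(C[...,2]>8)&(C[...,2]<60)&(np.hypot(C[...,0]-570,C[...,1]-17)<35); print("cap",k.sum(),C[k].max(0).round() if k.any() else "")
```

```text
bore [ 532.1 -346.7  189.6] want 531,-348.2
small [ 520.  -165.5  189.6] want 521.6,-168.4
hub circle ((527.1249389648438, -344.6199645996094), 28.91983413696289) 318
cap 161 [585.  34.  45.]
```

Both ends read about 2 mm too far toward +y. I nudge by that, settle, and hand in.

Emit:
play_rows(
  plan="0.8 -0.1 0 0 0 0 0;0.8 -0.1 0 0 0 0 0;0.8 0 0 0 0 0 0;0.8 0 0 0 0 0 0;0.8 0 0 0 0 0 0;0.8 0 0 0 0 0 0;0.8 0 0 0 0 0 0;0.8 0 0 0 0 0 0",
)

```text
t: 26.25
ee_pos: [528.9, -299.9, 155.2]
orientation: [2.163, 2.278, 0.0]
ft_force: [0.9, -0.1, -4.4]
width: 14.1
```

Run:
```python
from h import *
o=get_obs(); print(o["t"],o["ee_pos"],abs(o["qvel"]).max(),o["ft_force"],o["width"])
print(close_job())
```

```text
26.25 [ 528.90281561 -299.86025256  155.18400382] 0.0015675806088772297 [ 0.86154004 -0.1226533  -4.44385249] 14.09926528448154
the job is handed in; nothing more can be done
None
```

The black cap is off the spindle and standing open end down on the bench at about (570, 17) mm. The lever is held still and level over the press. I handed the job in at 26 s of the 66 s allowed; no verdict was reported.

**Position:** The last camera check put the bore about 2 mm and the small end about 3 mm from their targets, before a final 2 mm nudge towards them. I did not measure again after the nudge. The underside is about 35 mm above the spindle tip.

**Grip:** The fingers read 14.1 mm on the 14 mm arm, carrying 4.4 N of load, with joint speeds near zero. The grasp should be within about 4 mm of the balance point.

**Checks that disagreed:**
- The bore-to-grasp distance came out at 52–54 mm seen from the hub and about 48 mm from the small end, so I used 50.5 mm.
- A rough hub-circle fit was 4–5 mm off the bore pixel, still inside the 10 mm tolerance.
- The noisy moment reading hinted at a larger balance offset, about 20–30 mm. I set it aside because the camera measurements contradict it.

The cap still showed standing in the last scene view. I kept clear of the spool, jar and stone, but did not re-measure their positions at the end.

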